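Put a sample away in the roll-top store

TASK

Roll the tambour of the bench sample store all the way up by its pull, stand the loose white sample bottle upright on the green mat of the empty bay inside, and then roll the tambour fully closed again. Leave the bottles already in the store and everything else on the worktop where they are.

Things in the scene. Friction and masses are not known exactly. Their poses are not given: they have to be found in the camera images.
- store: roll-top sample store, fixed: white housing 314 mm deep (x), 414 wide (y), 192 high; origin at the centre of its underside, x to its back, y to its left, z up. Its front half is a mouth closed by a blue slatted tambour between two cheeks (390 mm apart, rounded to a 157 mm radius about the track axis). Front sill at x = -142 mm, 28 mm high; fixed rear hood begins straight above the track axis, 190 mm up
- track_axis (a point): mid-point of the axis of the tambour's circular track, 35 mm above the store's origin; axes as the store's, the track axis lies along y. The slats run at radius 136 to 144 mm. A bench shelf hangs over the store's rear, its front edge at about world x = 0.62, underside 205 mm above the worktop: lean the tool back toward the robot (20 to 45 degrees) at the open mouth
- tambour (a joint): angle of the tambour along its track, rad: 0 fully closed (lead rail down on the front sill, it stops there), 1.33 fully open (stopped), growing as the lead rail rolls up and back. It stays where it is left (needs about 2 to 4 N at the pull)
- pull_grip (a point): centre of the tambour's pull, a black barrel of 22 mm diameter and 36 mm length along the store's y axis at the middle of the lead rail; pinch it over its two flat ends. It is 178 mm from the track axis, about 34 mm off the slats, 6 degrees above the axis's level (on the front side) when closed, 82 degrees when open, and travels on that circle
- mat_top (a point): centre of the upper face of the green mat, 78 (x) by 80 (y) by 3 mm, on the floor of the one empty bay (any of three bays 90 mm apart along the store's y, 55 mm in front of the track axis, parted by ribs that rise 10 mm above the 12 mm floor); mat top 15 mm above the worktop; axes as the store's
- bottle_center (a point): centre of the loose round white sample bottle standing outside the store on the right of the worktop: 47 mm diameter, 100 mm tall with its white screw cap, this point half-way up (50 mm); grip the body, which is 47 mm wide up to 80 mm; about 50 to 120 g
- bottle: the same bottle, origin at the centre of its underside, z up its axis
- stored_a: white sample bottle (47 x 100 mm) already standing in a bay of the store; origin at the centre of its underside
- stored_b: the other white sample bottle already in the store; same size
- green_bottle: clear round reagent bottle with green contents, 74 mm across, 187 mm tall; bystander on the worktop, origin at the centre of its underside
- vial_box: dark blue hinged case, 125x170x74 mm; bystander on the worktop, origin at the centre of its underside
- plastic_beaker: clear plastic beaker, 120 mm across, 101 mm tall; bystander on the worktop, origin at the centre of its underside
- glass_flask: conical glass flask, 78 mm across, 128 mm tall; bystander on the worktop, origin at the centre of its underside
- dropper: amber dropper bottle with red bulb, 33 mm across, 100 mm tall; bystander on the worktop, origin at the centre of its underside
- marker: black and white marker lying flat, 136 mm long; bystander on the worktop, origin at the centre of its underside
Things that resemble listed ones, but are neither listed nor needed, are in the scene too. What is shaped like the bottle but blue or purple is not meant.

How it is judged:
On the way, in this order (a step that is already met when the one before it is completed fails the run):
1. the tambour is rolled open (value of joint tambour above 1.15 rad), for 0.2 s.
2. the bottle stands upright, released, on the green mat in the empty bay, the tambour still open (horizontal distance between bottle_center and mat_top below 0.025 m and angle between bottle's own z axis and vertical below 0.1 rad and z of bottle_center in the frame of mat_top between 0.044 and 0.056 m and linear speed of bottle below 0.02 m/s and contact force between bottle and the fingers below 0.1 N and value of joint tambour above 0.8 rad), for 0.2 s.
At the end, for the whole second after the job is handed in: The tambour is closed (within 0.05 rad, about 9 mm at the pull); the bottle stands upright (within 0.1 rad) and at rest on the green mat, its centre within 25 mm of the mat's centre; the two stored bottles still stand within 30 mm of where they were, and all other things within 40 mm (horizontal distance between bottle_center and mat_top below 0.025 m and angle between bottle's own z axis and vertical below 0.1 rad and z of bottle_center in the frame of mat_top between 0.044 and 0.056 m and linear speed of bottle below 0.02 m/s and value of joint tambour below 0.05 rad and distance of each of stored_a, stored_b from where it was at the start of the episode below 0.03 m and angle between each of stored_a, stored_b's own z axis and vertical below 0.15 rad and distance of each of green_bottle, vial_box, plastic_beaker, glass_flask, dropper, marker from where it was at the start of the episode below 0.04 m); the robot touches nothing.
It fails at once if a bottle already in the store is tipped over (angle between any of stored_a, stored_b's own z axis and vertical above 0.5 rad).
It also fails if it takes over 72 s, if anything falls off the work surface, if the arm or the gripper's body presses on something with over 40 N, if the wrist force passes 120 N, or if a joint passes its speed limit or range.

ROBOT

A 6-joint arm with a two-finger parallel gripper is mounted at the origin on a cart in front of the work surface, level with it; the furniture and walls round the work are solid. World frame = base frame: x ahead of the robot, y to its left, z up, the work surface at z = 0. Lengths are in m, angles in rad, forces in N, time in s.
With the tool pointing down it reaches from about 0.375 to 0.9 m from the base axis. Payload 3.1 kg.
Tool frame: the origin (TCP) lies between the finger pads; the fingertips stand 8 mm ahead of it and the grasp point (between the pads) lies 11 mm behind it; z points along the fingers, y is the line along which they close (so a half turn about z gives the same grasp; the last joint's range is limited). The gripper opens to 87 mm and grips with 3 to 60 N. Pads are 19 mm wide; open, the fingers measure 117 mm over their backs; the gripper's body (75 mm by 190 mm) begins 51 mm behind the grasp point.
Start: joints at [-1.359, 0.527, 1.433, -0, 1.181, -0.178], TCP at [0.238, -0.578, 0.231] pointing down, gripper open.
Joint ranges: [-3.08, 3.08], [-0.75, 2.2], [0.22, 2.44], [-1.43, 4.57], [0, 2.65], [-2.85, 2.85]. Speed limits (rad/s): [2.79, 2.79, 3.14, 3.14, 3.14, 3.14].

INTERFACE

Orientations are given as a unit quaternion [x, y, z, w].
In Python, from rig import robot, vision, job gives the robot as it stands.
- The arm moves only by the shell command python3 -m handwheel 'ROWS' [OPENING] [FORCE]. ROWS is JSON, a list of rows, each a list of 4 numbers: the shift along the tool's x, y, z as a fraction of full scale, then the turn about the tool's z as a fraction of full scale. A call has 1 to 20 rows; each row is the pose to reach, as a shift and turn from the pose commanded when the call began, along the tool's axes at that moment, turning the shorter way round; what a row does not reach only later rows make up. Full scale, the value 1, is 300 mm for a shift and 2 pi rad for a turn. A row lasts 1/12 s, in which the tool goes at most 41.7 mm and 7.16 degrees, less where a joint would pass 70% of its speed; a pose out of reach is approached as far as the arm can. A call with a number of a shift or a turn outside -1 to 1 is refused whole. A call with a gripper value outside its range is refused whole. OPENING is the opening in per cent of the stroke, from 0 (shut) to 100 (fully open), set as the call begins (- or left out, the last holds). The fingers move at their own pace and stop on an object; FORCE is the grip in N (left out, the last holds). Time passes only in rows, so rows that repeat a pose let the fingers close. It gives the time, the measured TCP pose, the force, the opening and the grip force at its end, in the units of the state.
- robot.get_obs(): the state, without advancing time (a new reading comes with each control period).
- vision.camera(name): name is "side" or "top"; returns a dict with "frame" (400x640x3 uint8, red, green, blue), "K" (3x3 intrinsics, pixels), "cam_to_world" (4x4, takes a point from camera to world coordinates). Camera axes: x right, y down, z forward; pixel columns grow to the right and rows downward; lengths in m; the calibration is good to about 2 mm. A picture is of the moment at which its call begins. There is no depth.
- job.hand_in(): hands the job in; it is judged then, once.
Trained networks look in the newest picture that a camera, given by its name, has taken for a name from the list of things; names that differ only in an ending like _2 or _b are one class to them, and where a whole thing is asked for, a point or a joint stands for the part that bears it (a point fixed in the world has none). Each returns a list of dicts, best first, with "conf" (0 to 1); they miss things now and then, are a little off and sometimes report something else, mostly with a low value. They report only what shows in the picture. A call takes as long as a camera call. They do not tell look-alikes from the thing itself.
- vision.look_for(camera, label): "point" ([row, column] in pixels, amid what is visible of it).
- vision.outline_of(camera, label): "mask" (400x640 bool, what is visible of it) and "point" ([row, column] in pixels, amid what is visible of it).
The state is a dict: "time": time; "q": joint angles; "joint_velocities": joint speeds; "joint_torque": joint torques, N m; "position": TCP position; "tool_rot": TCP orientation; "ft_force": force on the tool from outside, world axes, zero at the start; "moment": the same for the moment, N m; "grip_width": finger opening in m; "grip_force": force on a finger pad.
Only numpy, scipy, OpenCV 4.12 (cv2) and the standard library are available. Lean on these libraries where they do the work, as an engineer would, in place of code of your own. Each camera call takes 0.05 s, during which the arm holds its last target. There are 200 camera calls.

## Working session

There is one attempt and no reset: what is moved stays moved. The work goes in short steps, Python scripts to look and compute and a shell command to move; the robot and the scene stay as the last step left them, time stands still between calls to the robot, and variables do not carry over. Pictures are saved under pics/ and viewed, at most 10 in all, crops included, and the job is handed in when it is done.

```bash
ls; mkdir -p pics
python3 - <<'E'
from rig import robot, vision, job
import cv2,numpy as np
np.set_printoptions(precision=4,suppress=True)
for n in("side","top"):
    c=vision.camera(n); cv2.imwrite(f"pics/{n}0.png",c["frame"][:,:,::-1]); print(n,c["K"].tolist(),c["cam_to_world"])
    for l in["store","tambour","pull_grip","mat_top","bottle","stored_a","green_bottle","vial_box","plastic_beaker","glass_flask","dropper","marker"]:
        print(l,[(np.round(d["point"]).tolist(),round(d["conf"],2)) for d in vision.look_for(n,l)[:4]])
print(robot.get_obs())
E
```

```text
pics
side [[456.67325598595676, 0.0, 327.7471614282804], [0.0, 456.67325598595676, 196.89371389686772], [0.0, 0.0, 1.0]] [[ 0.9013 -0.2903  0.3215 -0.0659]
 [-0.4331 -0.59    0.6814 -1.2003]
 [-0.0082 -0.7534 -0.6575  1.1869]
 [ 0.      0.      0.      1.    ]]
store [([167.0, 344.0], 0.83)]
tambour [([152.0, 328.0], 0.64)]
pull_grip [([149.0, 329.0], 0.61)]
mat_top [([150.0, 327.0], 0.21)]
bottle [([265.0, 356.0], 0.87), ([278.0, 376.0], 0.58)]
stored_a [([163.0, 342.0], 0.65)]
green_bottle [([247.0, 405.0], 0.97)]
vial_box [([312.0, 429.0], 0.59), ([266.0, 353.0], 0.31)]
plastic_beaker [([167.0, 344.0], 0.36)]
glass_flask []
dropper [([314.0, 427.0], 0.52)]
marker []
top [[496.1212355158954, 0.0, 314.98207849097406], [0.0, 496.1212355158954, 202.71773827055733], [0.0, 0.0, 1.0]] [[-0.3538 -0.7403  0.5717 -0.5494]
 [-0.9353  0.2857 -0.2089  0.3441]
 [-0.0087 -0.6086 -0.7934  1.4614]
 [ 0.      0.      0.      1.    ]]
store [([183.0, 266.0], 0.95)]
tambour [([190.0, 267.0], 0.59)]
pull_grip [([188.0, 267.0], 0.66)]
mat_top []
bottle [([173.0, 421.0], 0.8), ([196.0, 376.0], 0.54), ([189.0, 403.0], 0.5)]
stored_a [([254.0, 255.0], 0.19)]
green_bottle [([159.0, 391.0], 0.59)]
vial_box [([148.0, 444.0], 0.78)]
plastic_beaker [([240.0, 180.0], 0.82)]
glass_flask [([268.0, 156.0], 0.69)]
dropper [([247.0, 215.0], 0.62), ([188.0, 404.0], 0.41)]
marker [([251.0, 257.0], 0.66), ([146.0, 446.0], 0.32)]
{'time': 1.3, 'q': array([-1.3585,  0.5275,  1.4327,  0.    ,  1.1814, -0.1785]), 'joint_velocities': array([ 0.0008,  0.0001,  0.0003, -0.0004,  0.0014, -0.0021]), 'joint_torque': array([  0.0003, -44.0012, -17.6984,   0.0634,   0.0507,   0.    ]), 'position': array([ 0.2381, -0.5779,  0.2305]), 'tool_rot': array([0.981 , 0.1942, 0.    , 0.    ]), 'ft_force': array([ 0.5363, -0.2338,  0.0423]), 'moment': array([0.0003, 0.0497, 0.0362]), 'grip_force': 0.0, 'grip_width': 0.08692849650639606}
```

View pics/side0.png

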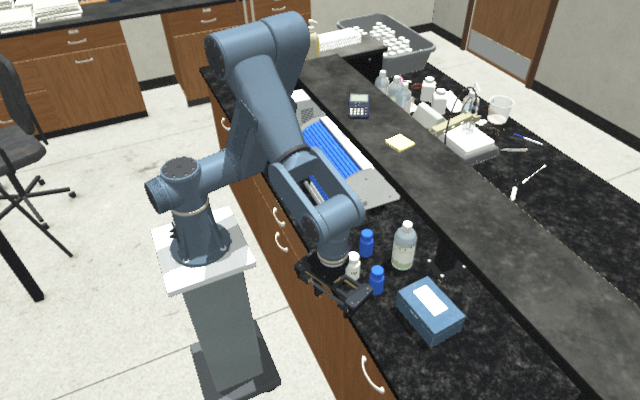

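View pics/top0.png

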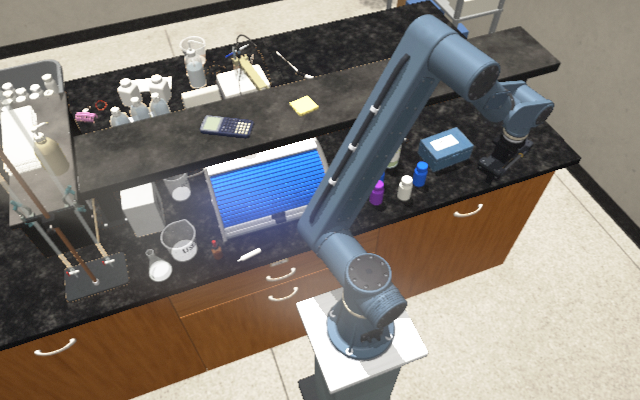

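```bash
cat > h.py <<'E'
import numpy as np,cv2
from rig import robot, vision, job
np.set_printoptions(precision=4,suppress=True)
def cam(n): return vision.camera(n)
def back(c,rc,z):
    M=np.array(c["cam_to_world"]);d=M[:3,:3]@np.linalg.solve(c["K"],[rc[1],rc[0],1.]);o=M[:3,3]
    return o+d*(z-o[2])/d[2]
def proj(c,P):
    M=np.linalg.inv(c["cam_to_world"]);p=c["K"]@(M[:3,:3]@np.asarray(P,float)+M[:3,3]);return (p[:2]/p[2])[::-1]
def tri(c1,p1,c2,p2):
    A=[];b=[]
    for c,rc in((c1,p1),(c2,p2)):
        M=np.array(c["cam_to_world"]);d=M[:3,:3]@np.linalg.solve(c["K"],[rc[1],rc[0],1.]);d/=np.linalg.norm(d)
        Q=np.eye(3)-np.outer(d,d);A.append(Q);b.append(Q@M[:3,3])
    X=np.linalg.lstsq(np.vstack(A),np.hstack(b),rcond=None)
    return X[0],X[1]
E
python3 - <<'E'
from h import *
a=cv2.imread("pics/top0.png")[125:245,195:345];cv2.imwrite("pics/c.png",cv2.resize(a,(750,600),interpolation=cv2.INTER_CUBIC))
a=cv2.imread("pics/top0.png")[150:230,355:455];b=cv2.imread("pics/side0.png")[210:310,320:440]
cv2.imwrite("pics/c2.png",np.vstack([cv2.resize(a,(375,300),interpolation=2),cv2.resize(b,(375,300),interpolation=2)]))
E
```

```text
(no output)
```

View pics/c.png

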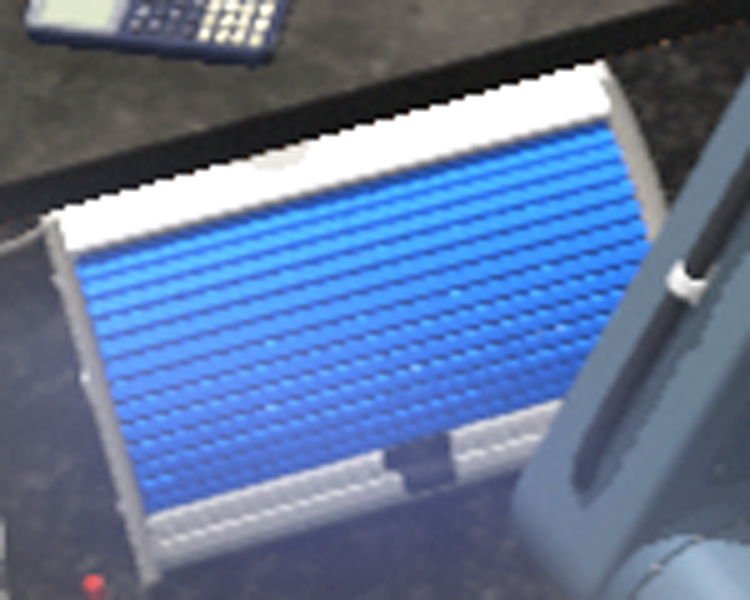

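Run:
```python
from h import *
c=cam("top")
f=lambda x,y:(125+y/5-.4,195+x/5-.4)
L=back(c,f(75,252),.19);R=back(c,f(610,122),.19)
print(L,R,np.linalg.norm(L-R))
print("pull",back(c,f(425,463),.054),back(c,f(425,470),.054))
print("cheekFL bottom",back(c,f(150,582),0.0))
d=(L-R);d/=np.linalg.norm(d);print("yaw",np.arctan2(-d[0],d[1]))
s=cam("side")
print("bottle cap top z=.1",back(c,(178.5,406),.1),"mid",back(c,(188,404),.05),back(s,(265,353.5),.05))
for l in["pull_grip","bottle","tambour","store"]:
  for n in("top","side"):
    for m in vision.outline_of(n,l)[:3]:
        rr,cc=np.nonzero(m["mask"]);print(l,n,round(m["conf"],2),m["point"],rr.min(),rr.max(),cc.min(),cc.max(),len(rr))
```

```text
[0.6056 0.3002 0.19  ] [ 0.5877 -0.0803  0.19  ] 0.3809044351173504
pull [0.4496 0.1117 0.054 ] [0.4438 0.1136 0.054 ]
cheekFL bottom [0.4594 0.3154 0.    ]
yaw -0.04701083918408195
bottle cap top z=.1 [ 0.4164 -0.3575  0.1   ] mid [ 0.4138 -0.3556  0.05  ] [ 0.4197 -0.3605  0.05  ]
pull_grip top 0.84 [188.1, 265.1] 150 230 210 324 5874
pull_grip top 0.47 [187.4, 405.9] 175 200 397 411 301
pull_grip side 0.89 [151.6, 328.9] 120 201 303 359 1614
bottle top 0.59 [171.9, 420.0] 161 186 411 426 299
bottle top 0.57 [187.0, 402.2] 176 200 397 410 277
bottle top 0.49 [193.8, 377.3] 181 204 369 382 233
bottle side 0.85 [264.1, 355.4] 251 278 345 359 318
bottle side 0.71 [277.4, 375.6] 265 294 369 383 355
bottle side 0.69 [246.9, 406.6] 220 269 391 416 976
tambour top 0.87 [190.9, 267.9] 149 231 210 324 5986
tambour side 0.61 [150.7, 326.6] 120 200 303 359 1547
store top 0.58 [184.3, 265.3] 138 239 204 326 7958
store side 0.88 [167.7, 342.3] 115 207 300 398 3628
```

View pics/c2.png

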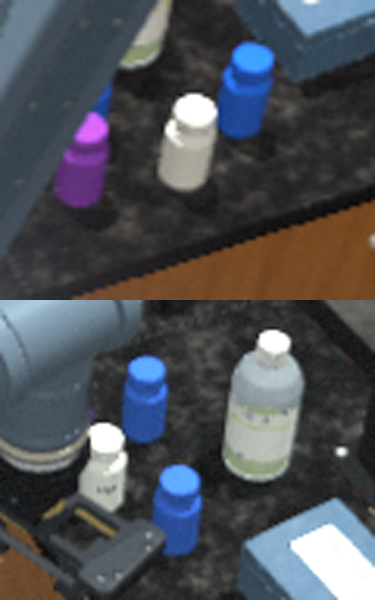

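```bash
cat >> h.py <<'E'
def S(pose,p):
    ax,ay,w=pose;c,s=np.cos(w),np.sin(w);p=np.asarray(p,float)
    return np.array([ax+c*p[0]-s*p[1],ay+s*p[0]+c*p[1],p[2]])
def overlay(c,pose,th,box,out,k=5):
    r0,r1,c0,c1=box;im=np.ascontiguousarray(c["frame"][r0:r1,c0:c1,::-1]);im=cv2.resize(im,None,fx=k,fy=k,interpolation=2)
    def pl(pts,col):
        q=np.array([(proj(c,S(pose,p))-[r0,c0]+.5)*k for p in pts])[:,::-1]
        cv2.polylines(im,[np.round(q).astype(int)],False,col,1,cv2.LINE_AA)
    for y in(-.207,-.195,.195,.207):
        pl([(-.157,y,0)]+[(-.157*np.cos(t),y,.035+.157*np.sin(t)) for t in np.linspace(0,1.5708,30)],(0,0,255))
    pl([(0,-.195,.19),(0,.195,.19)],(0,255,0))
    pl([(-.142,-.195,.028),(-.142,.195,.028)],(0,255,255))
    for y in(-.018,.018):
        pl([(-.178*np.cos(th)+.011*np.cos(a),y,.035+.178*np.sin(th)+.011*np.sin(a)) for a in np.linspace(0,6.29,25)],(255,0,255))
    cv2.imwrite(out,im)
E
python3 - <<'E'
from h import *
overlay(cam("top"),(.605,.107,-.047),.105,(125,245,195,345),"pics/o1.png")
E
```

```text
(no output)
```

View pics/o1.png

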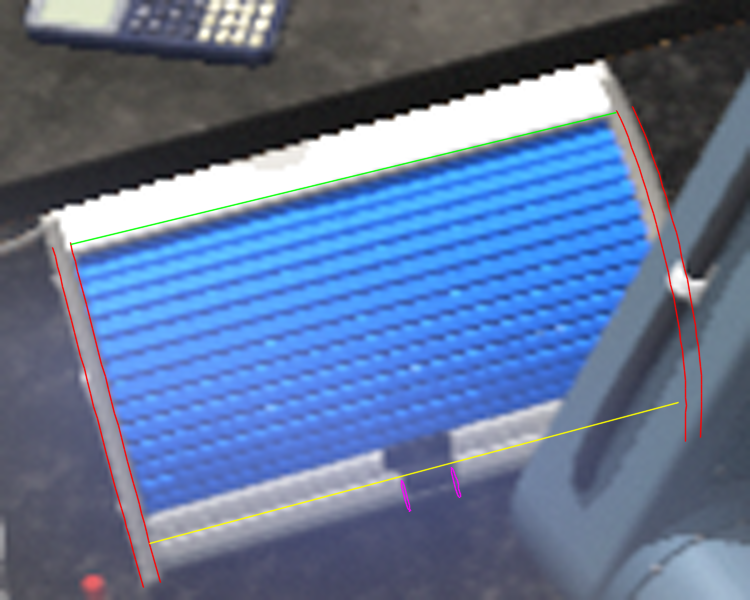

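```bash
python3 -m handwheel '[[0.789,-0.497,-0.233,0.0697],[0.789,-0.497,-0.233,0.0697],[0.789,-0.497,-0.233,0.0697],[0.789,-0.497,-0.233,0.0697],[0.789,-0.497,-0.233,0.0697],[0.789,-0.497,-0.233,0.0697],[0.789,-0.497,-0.233,0.0697],[0.789,-0.497,-0.233,0.0697]]' 100 15
```

```text
time: 2.52
position: [0.4037, -0.3446, 0.3026]
tool_rot: [1.0, -0.02, 0.002, -0.0]
ft_force: [-0.5, -0.3, 0.5]
grip_width: 0.0871
grip_force: 0.0
```

```bash
python3 -m handwheel '[[-0.04,-1,0,0],[-0.04,-1,0,0],[-0.04,-1,0,0],[-0.04,-1,0,0],[-0.04,-1,0,0],[-0.04,-1,0,0],[-0.04,-1,0,0],[-0.04,-1,0,0]]'
python3 - <<'E'
from h import *
o=robot.get_obs();print(o["position"],o["tool_rot"],o["q"])
c=cam("top");cv2.imwrite("pics/t2.png",c["frame"][:,:,::-1])
overlay(cam("side"),(.604,.110,-.047),.105,(100,220,280,430),"pics/o2.png")
E
```

```text
time: 3.18
position: [0.4004, -0.0445, 0.3003]
tool_rot: [1.0, -0.021, -0.001, -0.002]
ft_force: [0.2, -0.5, 0.6]
grip_width: 0.0872
grip_force: 0.0
[ 0.4004 -0.0445  0.3003] [ 0.9998 -0.0212 -0.0008 -0.0015] [-0.3916  0.125   1.8527  0.0025  1.1665  1.2206]
```

View pics/o2.png

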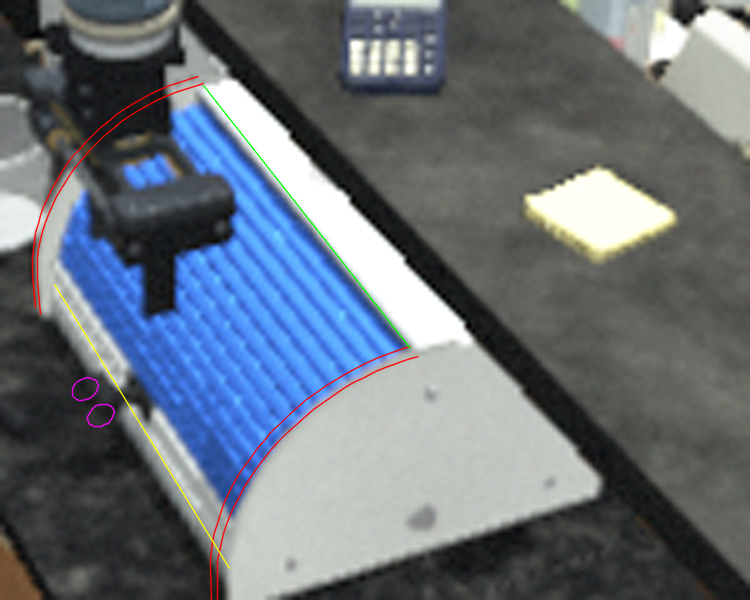

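Run:
```python
from h import *
s=cam("side");t=cam("top")
P=[]
for c,cen,h,w in((s,(178,305),25,33),(t,(217,279),25,33)):
    r0,c0=cen[0]-h,cen[1]-w
    im=np.ascontiguousarray(c["frame"][r0:r0+2*h,c0:c0+2*w,::-1]).astype(float);im=np.clip((im/255)**.45*255,0,255).astype(np.uint8)
    k=6;im=cv2.resize(im,None,fx=12,fy=6 if 0 else 12,interpolation=2)
    im=cv2.resize(im,(2*w*k,2*h*k),interpolation=3)
    for ax,col in((.604,(255,0,255)),(.614,(0,255,0))):
        for y in(-.018,.018):
            q=[((proj(c,S((ax,.11,-.047),(-.177+.011*np.cos(a),y,.054+.011*np.sin(a))))-[r0,c0]+.5)*k)[::-1] for a in np.linspace(0,6.29,25)]
            cv2.polylines(im,[np.round(q).astype(int)],False,col,1)
    P.append(im)
cv2.imwrite("pics/z1.png",np.hstack(P))
```

```text
(no output)
```

View pics/z1.png

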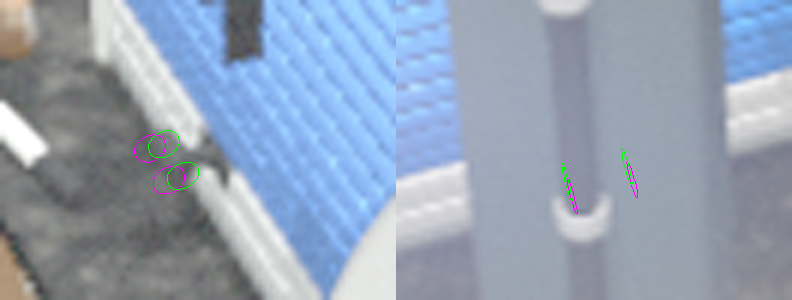

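Run:
```python
from h import *
s=cam("side");t=cam("top")
for pt in((217,279.6),(218.5,279.6),(220,280)):
  for ps in((178.7,306.5),(178,304)): 
    X,r=tri(t,pt,s,ps);print(pt,ps,X,r**.5)
im=s["frame"].astype(int)
print(im[168:192,294:318].sum(2)//3)
```

```text
(217, 279.6) (178.7, 306.5) [0.4577 0.111  0.0502] [0.0054]
(217, 279.6) (178, 304) [0.4494 0.1122 0.058 ] [0.0022]
(218.5, 279.6) (178.7, 306.5) [0.4566 0.1127 0.0471] [0.0088]
(218.5, 279.6) (178, 304) [0.4483 0.1139 0.055 ] [0.0055]
(220, 280) (178.7, 306.5) [0.4547 0.1132 0.0449] [0.0126]
(220, 280) (178, 304) [0.4465 0.1144 0.0527] [0.0093]
[[106 139 154 197 202 177 178 214 183 122 110 101 104 135 112 109 122 120
  124 129 162 151 139 139]
 [ 79 112 150 168 221 188 189 188 214 167 117 112 109 122 150 125 114 133
  116 124 136 152 127 132]
 [ 49  86 133 158 187 175 171 164 196 204 146 109 112 108 137 129 121 126
  119 109 125 135 154 134]
 [ 38  51 109 143 155 176 163 165 171 214 185 124 113 104 103 131 110 112
  118 118 120 125 153 168]
 [ 39  38  79 123 151 169 210 182 189 191 213 166 119 115 105 116 147 115
  115 132 110 119 134 165]
 [ 39  33  44  92 136 157 188 205 181 168 202 171 124 110 109 102 137 147
  127 126 147 123 124 140]
 [ 37  26  26  65  91 107 113 189 170 163 175 125 108 102 108 102 101 138
  116 114 139 124 111 126]
 [ 34  28  32  44  54  56  67 129 204 183 185
[... 972 characters left out ...]
47  44  41  43  46  52  37  39  32  47 104 137 147 168 157 158 163
  194 206 161 120 115 110]
 [ 39  42  41  44  42  48  49  46  31  29  28  75 108 134 155 183 175 165
  170 211 211 139 112 102]
 [ 43  46  48  40  41  42  43  39  28  29  30  46  79 110 136 167 209 181
  166 182 220 170 112 106]
 [ 41  45  42  43  42  44  47  40  34  26  26  33  45  95 126 148 194 210
  177 163 195 207 150 113]
 [ 44  40  41  39  43  45  45  44  31  23  14  31  22  72 106 146 165 215
  187 166 169 211 205 136]
 [ 42  32  35  27  34  36  30  32  23  22  18  23  28  43  84 130 157 178
  206 181 163 182 221 170]
 [ 30  32  33  25  24  27  24  21  23  18  19  24  23  23  58 110 136 152
  194 198 170 165 194 205]]
```

```bash
python3 -m handwheel '[[0.09,-0.54,0.333,0],[0.09,-0.54,0.333,0],[0.09,-0.54,0.333,0],[0.09,-0.54,0.333,0],[0.09,-0.54,0.333,0],[0.09,-0.54,0.333,0],[0.09,-0.54,0.45,0],[0.09,-0.54,0.56,0],[0.09,-0.54,0.66,0],[0.09,-0.54,0.73,0],[0.09,-0.54,0.79,0],[0.09,-0.54,0.83,0],[0.09,-0.54,0.85,0],[0.09,-0.54,0.85,0]]'
python3 - <<'E'
from h import *
s=cam("side")["frame"][140:215,250:350,::-1].astype(float);t=cam("top")["frame"][180:255,230:330,::-1].astype(float)
g=lambda a:cv2.resize(((a/255)**.6*255).astype(np.uint8),(400,300),interpolation=2)
cv2.imwrite("pics/z2.png",np.hstack([g(s),g(t)]))
E
```

```text
time: 4.65
position: [0.4373, 0.1093, 0.0445]
tool_rot: [1.0, -0.025, -0.001, 0.0]
ft_force: [-0.4, -0.3, 0.1]
grip_width: 0.0874
grip_force: 0.0
```

View pics/z2.png

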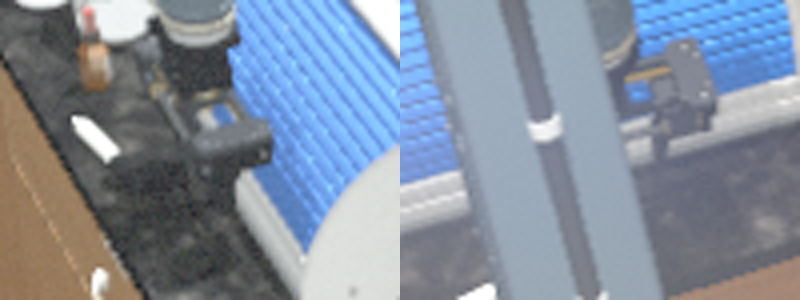

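Gripper is straddling the place where the pull should be (side ≈ row 185, col 300); no contact. Close and check the width.

```bash
python3 -m handwheel '[[0,0,0,0],[0,0,0,0],[0,0,0,0],[0,0,0,0],[0,0,0,0],[0,0,0,0],[0,0,0,0],[0,0,0,0]]' 0 8
```

```text
time: 5.42
position: [0.4369, 0.111, 0.0455]
tool_rot: [1.0, -0.023, 0.0, 0.0]
ft_force: [0.2, -0.3, 0.1]
grip_width: 0.0415
grip_force: 0.0
```

```bash
python3 -m handwheel '[[0,0,0,0],[0,0,0,0],[0,0,0,0]]' 0 8
```

```text
time: 5.67
position: [0.4369, 0.1125, 0.0454]
tool_rot: [1.0, -0.024, 0.0, -0.001]
ft_force: [0.7, 9.2, -0.5]
grip_width: 0.0359
grip_force: 8.0
```

```bash
python3 -m handwheel '[[0.008,-0.01,-0.051,0],[0.02,-0.01,-0.102,0],[0.036,-0.01,-0.151,0],[0.057,-0.01,-0.198,0],[0.082,-0.01,-0.244,0],[0.11,-0.01,-0.287,0],[0.142,-0.01,-0.327,0],[0.178,-0.01,-0.365,0],[0.217,-0.01,-0.399,0],[0.217,-0.01,-0.399,0]]' 0 15
```

```text
time: 6.5
position: [0.5052, 0.1109, 0.1666]
tool_rot: [1.0, -0.024, 0.003, -0.0]
ft_force: [1.7, 0.6, 1.0]
grip_width: 0.0359
grip_force: 15.0
```

```bash
python3 -m handwheel '[[0.041,0,-0.031,0],[0.085,0,-0.058,0],[0.132,0,-0.081,0],[0.18,0,-0.1,0],[0.23,0,-0.115,0],[0.26,0,-0.121,0],[0.26,0,-0.121,0],[0.26,0,-0.121,0]]'
```

```text
time: 7.17
position: [0.5799, 0.109, 0.1999]
tool_rot: [1.0, -0.024, -0.0, -0.002]
ft_force: [3.0, 5.7, -4.1]
grip_width: 0.0359
grip_force: 15.0
```

Go the last bit to the stop, hold 0.2 s.

```bash
python3 -m handwheel '[[0.015,0,-0.003,0],[0.03,0,-0.0055,0],[0.035,0,-0.0055,0],[0.035,0,-0.0055,0],[0.035,0,-0.0055,0],[0.035,0,-0.0055,0]]'
```

```text
time: 7.67
position: [0.5816, 0.109, 0.2002]
tool_rot: [1.0, -0.023, -0.01, -0.001]
ft_force: [-11.2, 5.3, 1.9]
grip_width: 0.0357
grip_force: 15.0
```

```bash
python3 -m handwheel '[[-0.035,0,0.002,0],[-0.035,0,0.002,0],[-0.035,0,0.002,0],[-0.035,0,0.002,0],[-0.035,0,0.002,0]]' 75; python3 -m handwheel '[[-0.12,0,0,0],[-0.25,0,-0.05,0],[-0.36,0,-0.15,0],[-0.4,0.13,-0.25,0],[-0.4,0.27,-0.25,0],[-0.4,0.4,-0.25,0],[-0.4,0.53,-0.25,0],[-0.4,0.67,-0.25,0],[-0.4,0.8,-0.25,0],[-0.4,0.93,-0.25,0],[-0.4,1,-0.25,0],[-0.4,1,-0.25,0]]'
python3 - <<'E'
from h import *
o=robot.get_obs();print(o["position"],o["tool_rot"],o["q"])
s=cam("side");t=cam("top")
for c,n in((s,"side"),(t,"top")):
    cv2.imwrite(f"pics/{n}_open.png",c["frame"][:,:,::-1])
    for l in("mat_top","stored_a","bottle","pull_grip"):
        for m in vision.outline_of(n,l)[:4]:
            rr,cc=np.nonzero(m["mask"]);print(l,n,round(m["conf"],2),m["point"],rr.min(),rr.max(),cc.min(),cc.max(),len(rr))
g=lambda a:cv2.resize(a[:,:,::-1],(400,520),interpolation=2)
cv2.imwrite("pics/z3.png",np.hstack([g(s["frame"][105:235,290:390]),g(t["frame"][135:265,205:305])]))
for c in(s,t):
    h=cv2.cvtColor(c["frame"],cv2.COLOR_RGB2HSV);k=((h[:,:,0]>40)&(h[:,:,0]<85)&(h[:,:,1]>80)).astype(np.uint8)
    n,l,st,ce=cv2.connectedComponentsWithStats(k);print([(st[i].tolist(),ce[i][::-1].tolist()) for i in range(1,n) if st[i][4]>30])
E
```

```text
time: 8.08
position: [0.5806, 0.1069, 0.2025]
tool_rot: [1.0, -0.024, 0.0, 0.0]
ft_force: [-0.3, -0.4, 0.2]
grip_width: 0.0607
grip_force: 0.0
time: 9.08
position: [0.4469, -0.1924, 0.2779]
tool_rot: [1.0, -0.026, 0.001, 0.002]
ft_force: [0.4, 0.8, 0.0]
grip_width: 0.0655
grip_force: 0.0
[ 0.4469 -0.1924  0.2779] [ 0.9996 -0.0265  0.0012  0.0018] [-0.6357  0.2786  1.713  -0.0017  1.146   0.9887]
mat_top side 0.2 [132.6, 257.4] 112 141 253 266 256
stored_a side 0.57 [171.6, 324.0] 159 182 323 332 176
bottle side 0.9 [277.0, 374.0] 266 294 368 383 375
bottle side 0.68 [239.7, 340.9] 228 256 336 349 343
bottle side 0.62 [267.4, 354.0] 251 280 344 359 377
bottle side 0.54 [242.5, 363.4] 229 256 359 372 323
pull_grip side 0.68 [125.9, 322.2] 120 162 313 347 101
mat_top top 0.79 [205.6, 248.9] 199 218 236 259 352
mat_top top 0.21 [151.6, 391.6] 133 168 379 401 564
stored_a top 0.43 [194.9, 264.7] 182 204 263 267 85
bottle top 0.84 [193.5, 378.0] 180 205 369 383 317
bottle top 0.73 [188.7, 403.0] 175 200 397 410 276
bottle top 0.61 [173.5, 421.6] 161 186 412 426 294
bottle top 0.46 [173.4, 378.3] 163 184 370 383 214
pull_grip top 0.8 [173.1, 241.1] 157 184 210 268 569
pull_grip top 0.58 [150.0, 391.0] 134 166 379 400 497
[([308, 161, 16, 14, 138], [167.29710144927537, 316.5])]
[([236, 198, 25, 22, 361], [208.38227146814404, 247.8808864265928])]
```

View pics/z3.png

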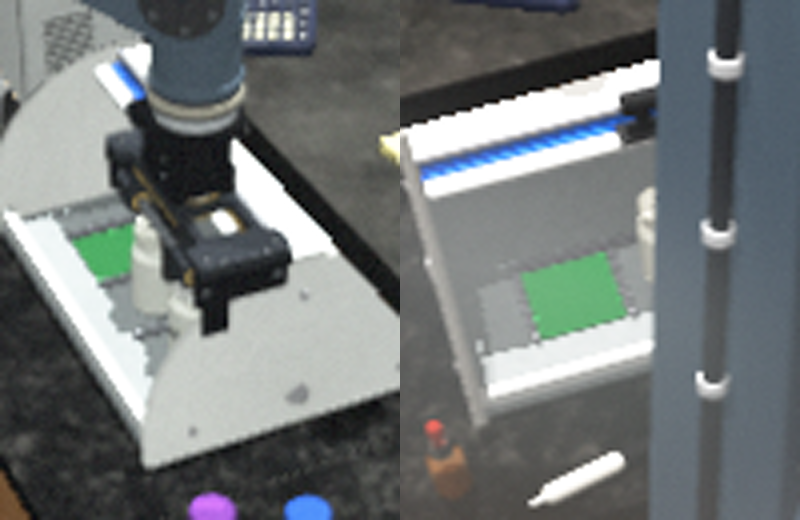

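Run:
```python
from h import *
c=cam("top");h=cv2.cvtColor(c["frame"],cv2.COLOR_RGB2HSV)
k=((h[:,:,0]>40)&(h[:,:,0]<85)&(h[:,:,1]>80))
P=np.array([back(c,(r,q),.015)[:2] for r,q in np.argwhere(k)])
print(P.mean(0),cv2.minAreaRect((P*1000).astype(np.float32)))
s=cam("side");
# bottle: fit by both masks of cap/body
def mk(n,near):
    ms=[m for m in vision.outline_of(n,"bottle") if abs(np.array(m["point"])-near).sum()<14];m=ms[0]["mask"];rr,cc=np.nonzero(m);return rr.min(),rr.max(),cc.min(),cc.max(),rr.mean(),cc.mean()
a=mk("top",[188,403]);b=mk("side",[266,353]);print(a,b)
from scipy.optimize import least_squares
def bbox(c,x,y):
    q=np.array([proj(c,(x+r*np.cos(u),y+r*np.sin(u),z)) for r,z in((.0235,0),(.0235,.08),(.017,.1)) for u in np.linspace(0,6.28,40)]);return np.r_[q.min(0)[0],q.max(0)[0],q.min(0)[1],q.max(0)[1]]
for cs in(((c,a),),((s,b),),((c,a),(s,b))):
    r=least_squares(lambda v:np.hstack([bbox(q,*v)-np.array(m[:4]) for q,m in cs]),[.416,-.357]);print(r.x,r.fun)
```

```text
[0.5564 0.203 ] ((463.74713134765625, 579.39404296875), (90.1334457397461, 872.2379760742188), 14.022828102111816)
(np.int64(175), np.int64(200), np.int64(397), np.int64(411), np.float64(187.864768683274), np.float64(404.2384341637011)) (np.int64(251), np.int64(279), np.int64(345), np.int64(359), np.float64(265.0771349862259), np.float64(351.9862258953168))
[ 0.4177 -0.3585] [-0.4308  0.4047 -0.8892  0.8564]
[ 0.4164 -0.3559] [-0.9884  0.9319 -0.567   0.5463]
[ 0.4166 -0.357 ] [-0.0961  0.7428 -1.1036  0.6423 -0.7824  1.1464 -0.3472  0.7809]
```

Run:
```python
from h import *
c=cam("top");h=cv2.cvtColor(c["frame"],cv2.COLOR_RGB2HSV)
k=((h[:,:,0]>40)&(h[:,:,0]<85)&(h[:,:,1]>80));k[:190]=0;k[:,280:]=0
P=np.array([back(c,(r,q),.015)[:2] for r,q in np.argwhere(k)])
print(P.mean(0),cv2.minAreaRect((P*1000).astype(np.float32)))
for p in((173.5,420.5),(193.5,376.5),(173.4,377.5)): print(back(c,p,.05))
```

```text
[0.5556 0.2047] ((433.59393310546875, 583.574951171875), (93.33346557617188, 899.3512573242188), 18.040327072143555)
[ 0.4543 -0.4451  0.05  ]
[ 0.4266 -0.2509  0.05  ]
[ 0.5128 -0.2953  0.05  ]
```

```bash
python3 -m handwheel '[[-0.02,0.13,0,0],[-0.045,0.27,0,0],[-0.07,0.4,0,0],[-0.089,0.5,0,0],[-0.089,0.555,0,0],[-0.089,0.555,0.1,0],[-0.089,0.555,0.23,0],[-0.089,0.555,0.36,0],[-0.089,0.555,0.48,0],[-0.089,0.555,0.58,0],[-0.089,0.555,0.66,0],[-0.089,0.555,0.71,0],[-0.089,0.555,0.73,0],[-0.089,0.555,0.73,0]]' 80
python3 - <<'E'
from h import *
print(robot.get_obs()["position"])
c=cam("top");h=cv2.cvtColor(c["frame"],cv2.COLOR_RGB2HSV)
k=((h[:,:,0]>40)&(h[:,:,0]<85)&(h[:,:,1]>80)).astype(np.uint8)
n,l,st,ce=cv2.connectedComponentsWithStats(k);i=1+np.argmax([s[4] if 190<y[1]<225 and y[0]<300 else 0 for s,y in zip(st[1:],ce[1:])])
P=np.array([back(c,(r,q),.015)[:2] for r,q in np.argwhere(l==i)])
print(len(P),P.mean(0),cv2.minAreaRect((P*1000).astype(np.float32)))
E
```

```text
time: 11.0
position: [0.4111, -0.3507, 0.057]
tool_rot: [1.0, -0.023, -0.001, -0.001]
ft_force: [0.8, -0.7, 0.3]
grip_width: 0.0696
grip_force: 0.0
[ 0.4111 -0.3507  0.057 ]
349 [0.5563 0.201 ] ((557.1884765625, 201.88446044921875), (78.41358947753906, 76.6485366821289), 88.8738021850586)
```

```bash
python3 -m handwheel '[[0,0.02,0,0],[0,0.02,0,0],[0,0.02,0,0],[0,0.02,0,0],[0,0.02,0,0],[0,0.02,0,0],[0,0.02,0,0]]' 30 12
```

```text
time: 11.63
position: [0.4116, -0.3585, 0.0593]
tool_rot: [1.0, -0.024, 0.001, 0.001]
ft_force: [0.1, -0.7, 4.8]
grip_width: 0.0466
grip_force: 12.0
```

Run:
```python
from h import *
o=robot.get_obs();print(o["position"],o["tool_rot"],o["grip_width"],o["grip_force"])
```

```text
[ 0.4116 -0.3585  0.0593] [ 0.9997 -0.0236  0.0006  0.0008] 0.04656427923918839 11.981075280345976
```

```bash
python3 -m handwheel '[[0,0,-0.05,0],[0,0,-0.15,0],[0,0,-0.28,0],[0,0,-0.41,0],[0,0,-0.54,0],[0,0,-0.6,0],[-0.03,-0.13,-0.6,0],[-0.03,-0.26,-0.6,0],[-0.04,-0.39,-0.6,0],[-0.05,-0.52,-0.6,0],[-0.06,-0.65,-0.6,0],[-0.08,-0.78,-0.6,0],[-0.1,-0.9,-0.6,0],[-0.1,-1,-0.6,0],[-0.1,-1,-0.6,0]]'
python3 - <<'E'
from h import *
o=robot.get_obs();print(o["position"],o["grip_width"])
c=cam("top")
for p in((184.2,211.6),(171.6,259)):
    print([back(c,p,z) for z in(.165,.175)])
E
```

```text
time: 12.88
position: [0.3924, -0.0513, 0.2379]
tool_rot: [1.0, -0.021, -0.002, -0.002]
ft_force: [-0.2, -0.1, -1.2]
grip_width: 0.047
grip_force: 12.0
[ 0.3924 -0.0513  0.2379] 0.04697262319844496
[array([0.5854, 0.3025, 0.165 ]), array([0.5767, 0.3029, 0.175 ])]
[array([0.5817, 0.1357, 0.165 ]), array([0.5729, 0.1373, 0.175 ])]
```

```bash
python3 -m handwheel '[[-0.006,-0.12,0,0.002],[-0.013,-0.25,0,0.004],[-0.02,-0.38,0,0.006],[-0.026,-0.51,0,0.008],[-0.032,-0.64,0,0.008],[-0.038,-0.76,0,0.008],[-0.041,-0.826,0,0.008],[-0.041,-0.826,0.1,0.008],[-0.041,-0.826,0.2,0.008],[-0.041,-0.826,0.3,0.008],[-0.041,-0.826,0.4,0.008],[-0.041,-0.826,0.46,0.008],[-0.041,-0.826,0.46,0.008],[-0.041,-0.826,0.46,0.008],[-0.041,-0.826,0.46,0.008]]'
python3 - <<'E'
from h import *
o=robot.get_obs();print(o["position"],o["tool_rot"],o["grip_width"])
E
```

```text
time: 14.18
position: [0.396, 0.191, 0.1011]
tool_rot: [0.999, -0.049, 0.001, -0.0]
ft_force: [-1.2, 0.3, -0.7]
grip_width: 0.0465
grip_force: 12.0
[0.396  0.191  0.1011] [ 0.9988 -0.0491  0.0008 -0.0002] 0.04647173386146202
```

```bash
python3 -m handwheel '[[0.05,-0.064,0,0],[0.11,-0.064,0,0],[0.17,-0.064,0,0],[0.23,-0.064,0,0],[0.28,-0.064,0,0],[0.33,-0.064,0,0],[0.37,-0.064,0,0],[0.4,-0.064,0,0],[0.4,-0.064,0,0],[0.4,-0.064,0,0]]'
python3 - <<'E'
from h import *
o=robot.get_obs();print(o["position"],o["ft_force"])
s=cam("side");t=cam("top")
g=lambda a:cv2.resize(a[:,:,::-1],(400,520),interpolation=2)
cv2.imwrite("pics/z4.png",np.hstack([g(s["frame"][85:215,260:360]),g(t["frame"][135:265,205:305])]))
E
```

```text
time: 15.02
position: [0.5165, 0.1987, 0.1015]
tool_rot: [0.999, -0.049, 0.001, -0.0]
ft_force: [-0.8, -0.3, -0.9]
grip_width: 0.0468
grip_force: 12.0
[0.5165 0.1987 0.1015] [-0.836  -0.3341 -0.8938]
```

View pics/z4.png

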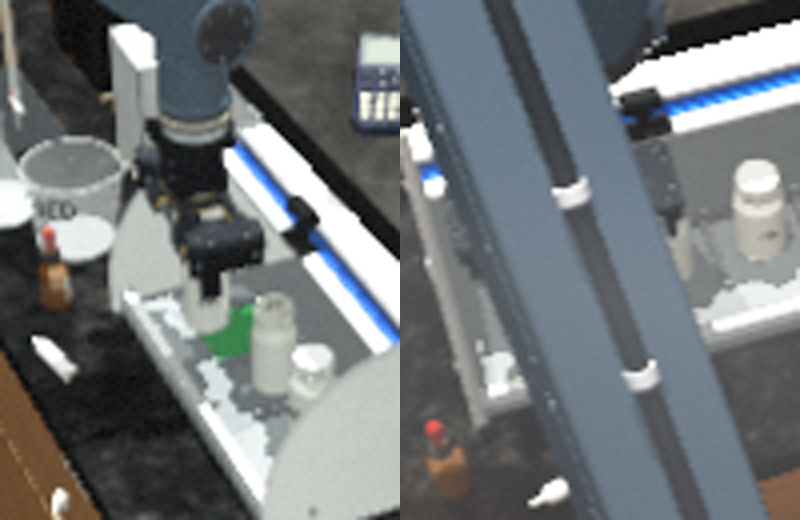

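```bash
python3 -m handwheel '[[0.02,-0.005,0,0],[0.045,-0.005,0,0],[0.045,-0.005,0,0],[0.045,-0.005,0.03,0],[0.045,-0.005,0.06,0],[0.045,-0.005,0.08,0],[0.045,-0.005,0.088,0],[0.045,-0.005,0.088,0],[0.045,-0.005,0.088,0]]'
python3 - <<'E'
from h import *
o=robot.get_obs();print(o["position"],o["ft_force"],o["moment"])
t=cam("top");s=cam("side");print(tri(t,(162.5,265.3),s,(141,335)))
E
```

```text
time: 15.87
position: [0.5289, 0.1988, 0.0735]
tool_rot: [0.999, -0.049, -0.001, 0.0]
ft_force: [0.7, 0.1, -0.4]
grip_width: 0.0466
grip_force: 12.0
[0.5289 0.1988 0.0735] [ 0.7445  0.0691 -0.3913] [0.     0.056  0.0261]
(array([0.5854, 0.1086, 0.1964]), array([0.]))
```

```bash
python3 -m handwheel '[[0.008,0,-0.004,0],[0.017,0,-0.004,0],[0.017,0,-0.002,0],[0.017,0,0.002,0],[0.017,0,0.004,0],[0.017,0,0.004,0]]'
```

```text
time: 16.47
position: [0.5317, 0.1984, 0.0735]
tool_rot: [0.999, -0.047, -0.003, 0.001]
ft_force: [-8.6, 0.4, 8.6]
grip_width: 0.0465
grip_force: 12.0
```

```bash
python3 -m handwheel '[[-0.012,0,-0.001,0],[-0.012,0,-0.001,0],[-0.012,0,-0.001,0],[-0.012,0,-0.001,0]]'; python3 -m handwheel '[[0,0,0,0],[0,0,0,0],[0,0,0,0],[0,0,0,0],[0,0,0,0]]' 75
python3 - <<'E'
from h import *
o=robot.get_obs();print(o["position"],o["ft_force"])
s=cam("side");t=cam("top");print(tri(t,(162.5,265.3),s,(141,335))[0])
for n,c in(("side",s),("top",t)):
    for l in ("stored_a","bottle"):
        print(n,l,[(np.round(m["point"]).tolist(),round(m["conf"],2)) for m in vision.look_for(n,l)[:5]])
print(proj(s,(.537,.198,.065)),proj(t,(.537,.198,.065)))
E
```

```text
time: 16.8
position: [0.5312, 0.1989, 0.0735]
tool_rot: [0.999, -0.049, -0.0, -0.0]
ft_force: [-2.3, 1.2, 5.0]
grip_width: 0.0468
grip_force: 12.0
time: 17.22
position: [0.5315, 0.1987, 0.073]
tool_rot: [0.999, -0.049, 0.0, -0.0]
ft_force: [-0.7, 0.3, -0.2]
grip_width: 0.0641
grip_force: 0.0
[0.5315 0.1987 0.073 ] [-0.6881  0.27   -0.182 ]
[0.5854 0.1086 0.1964]
side stored_a [([176.0, 340.0], 0.65), ([166.0, 326.0], 0.48)]
side bottle [([240.0, 340.0], 0.8), ([242.0, 366.0], 0.8), ([280.0, 375.0], 0.76), ([167.0, 315.0], 0.4)]
top stored_a [([190.0, 295.0], 0.65), ([197.0, 271.0], 0.44)]
top bottle [([175.0, 380.0], 0.77), ([193.0, 375.0], 0.74), ([173.0, 420.0], 0.72)]
[159.3999 314.89  ] [203.8214 248.5633]
```

```bash
python3 -m handwheel '[[-0.05,0.005,0,0],[-0.12,0.012,0,0],[-0.2,0.02,0,0],[-0.3,0.03,0,0],[-0.4,0.04,0,0],[-0.4,0.04,-0.12,0],[-0.4,0.04,-0.24,0],[-0.4,0.04,-0.36,0],[-0.4,0.17,-0.4,0],[-0.4,0.3,-0.4,0],[-0.4,0.43,-0.4,0],[-0.4,0.56,-0.4,0],[-0.4,0.69,-0.4,0],[-0.4,0.82,-0.4,0],[-0.4,0.9,-0.4,0],[-0.4,0.9,-0.4,0]]'
cat > m.py <<'E'
from h import *
from scipy.optimize import least_squares
o=robot.get_obs();print(o["position"],o["tool_rot"])
C={n:cam(n) for n in("side","top")}
def bbox(c,x,y,z0):
    q=np.array([proj(c,(x+r*np.cos(u),y+r*np.sin(u),z0+z)) for r,z in((.0235,0),(.0235,.08),(.017,.1)) for u in np.linspace(0,6.28,40)]);return np.r_[q.min(0)[0],q.max(0)[0],q.min(0)[1],q.max(0)[1]]
pred={n:proj(C[n],(.537,.199,.065)) for n in C};M={}
for n in C:
    L=[m for l in("stored_a","bottle") for m in vision.outline_of(n,l)]
    for m in L:
        if np.abs(m["point"]-pred[n]).max()<9:
            rr,cc=np.nonzero(m["mask"]);M[n]=np.array([rr.min(),rr.max(),cc.min(),cc.max()]);print(n,round(m["conf"],2),m["point"],M[n])
    print(n,pred[n],[(np.round(m["point"]).tolist(),round(m["conf"],2)) for m in L])
    if n in M: print(least_squares(lambda v:bbox(C[n],*v,.015)-M[n],[.537,.199]).x)
if len(M)==2: r=least_squares(lambda v:np.hstack([bbox(C[n],*v,.015)-M[n] for n in M]),[.537,.199]);print(r.x,r.fun)
E
python3 m.py
```

```text
time: 18.85
position: [0.3865, -0.0625, 0.1936]
tool_rot: [0.999, -0.052, 0.001, 0.001]
ft_force: [1.2, 1.0, -0.4]
grip_width: 0.0652
grip_force: 0.0
[ 0.3865 -0.0625  0.1936] [ 0.9987 -0.0515  0.0014  0.0011]
side 0.69 [155.3, 314.6] [147 166 309 319]
side [159.2705 314.7897] [([170.0, 325.0], 0.62), ([179.0, 339.0], 0.47), ([129.0, 258.0], 0.29), ([280.0, 376.0], 0.72), ([155.0, 315.0], 0.69), ([240.0, 343.0], 0.68), ([242.0, 366.0], 0.63), ([248.0, 407.0], 0.6)]
[0.5434 0.2208]
top 0.55 [205.8, 246.4] [192 217 241 255]
top 0.7 [205.8, 249.6] [192 217 241 255]
top [203.9021 248.2917] [([206.0, 246.0], 0.55), ([206.0, 250.0], 0.7), ([174.0, 381.0], 0.7), ([174.0, 420.0], 0.69), ([193.0, 373.0], 0.64)]
[0.5373 0.2005]
[0.5382 0.2049] [-0.9076  5.4748 -0.4854  1.3555 -0.4356  0.7584 -2.1492 -0.2919]
```

```bash
python3 -m handwheel '[[-0.015,-0.13,0,-0.005],[-0.03,-0.26,0,-0.01],[-0.045,-0.39,0,-0.01],[-0.06,-0.52,0,-0.01],[-0.075,-0.65,0,-0.01],[-0.085,-0.78,0,-0.01],[-0.09,-0.87,0,-0.01],[-0.09,-0.87,0.1,-0.01],[-0.09,-0.87,0.2,-0.01],[-0.09,-0.87,0.3,-0.01],[-0.09,-0.87,0.4,-0.01],[-0.09,-0.87,0.445,-0.01],[-0.09,-0.87,0.445,-0.01],[-0.09,-0.87,0.445,-0.01]]' 30; python3 -c "
from h import *
o=robot.get_obs();print(o['position'],o['tool_rot'])"
```

```text
time: 20.32
position: [0.3829, 0.2049, 0.0592]
tool_rot: [1.0, -0.016, -0.001, 0.0]
ft_force: [-0.4, 0.2, 0.3]
grip_width: 0.026
grip_force: 0.0
[0.3829 0.2049 0.0592] [ 0.9999 -0.0162 -0.0011  0.0003]
```

```bash
python3 -m handwheel '[[0.07,0.004,0,0],[0.15,0.004,0,0],[0.23,0.004,0,0],[0.3,0.004,0,0],[0.35,0.004,0,0],[0.38,0.004,0,0],[0.395,0.004,0,0],[0.402,0.004,0,0],[0.409,0.004,0,0],[0.416,0.004,0,0],[0.423,0.004,0,0],[0.43,0.004,0,0],[0.436,0.004,0,0],[0.442,0.004,0,0],[0.447,0.004,0,0],[0.452,0.004,0,0],[0.455,0.004,0,0],[0.455,0.004,0,0]]'; python3 -c "
from h import *
o=robot.get_obs();print(o['position'],o['tool_rot'],o['ft_force'])"
```

```text
time: 21.82
position: [0.5207, 0.1982, 0.0597]
tool_rot: [1.0, -0.017, 0.0, -0.0]
ft_force: [-0.4, -0.4, 0.3]
grip_width: 0.0259
grip_force: 0.2
[0.5207 0.1982 0.0597] [ 0.9998 -0.0173  0.0002 -0.    ] [-0.4392 -0.3605  0.3298]
```

Retreat, park right, look.

```bash
python3 -m handwheel '[[-0.03,0,0,0],[-0.1,0,0,0],[-0.2,0,0,0],[-0.32,0,0,0],[-0.4,0,0,0],[-0.43,0,-0.12,0],[-0.43,0,-0.24,0],[-0.43,0,-0.36,0],[-0.43,0.13,-0.45,0],[-0.43,0.26,-0.45,0],[-0.43,0.39,-0.45,0],[-0.43,0.52,-0.45,0],[-0.43,0.65,-0.45,0],[-0.43,0.78,-0.45,0],[-0.43,0.9,-0.45,0],[-0.43,0.9,-0.45,0]]' 75
python3 m.py
python3 - <<'E'
from h import *
# upright check: axis lean of mask pixels in top view vs projected vertical
t=cam("top");print(proj(t,(.549,.2,.015)),proj(t,(.549,.2,.115)))
for m in vision.outline_of("top","bottle")+vision.outline_of("top","stored_a"):
    if np.abs(np.array(m["point"])-[203,248]).max()<12:
        rr,cc=np.nonzero(m["mask"]);print([(r,cc[rr==r].min(),cc[rr==r].max()) for r in range(rr.min(),rr.max()+1,3)]);break
E
```

```text
time: 23.15
position: [0.3833, -0.0731, 0.1951]
tool_rot: [1.0, -0.021, 0.002, 0.002]
ft_force: [1.5, -0.1, -0.4]
grip_width: 0.0654
grip_force: 0.0
[ 0.3833 -0.0731  0.1951] [ 0.9998 -0.021   0.0019  0.0019]
side 0.63 [155.7, 319.8] [146 166 313 324]
side [159.2705 314.7897] [([169.0, 328.0], 0.6), ([174.0, 338.0], 0.55), ([280.0, 376.0], 0.86), ([240.0, 343.0], 0.85), ([242.0, 367.0], 0.66), ([156.0, 320.0], 0.63)]
[0.5617 0.2156]
top [203.9021 248.2917] [([173.0, 421.0], 0.76), ([192.0, 372.0], 0.66), ([173.0, 380.0], 0.54)]
[209.8703 248.6985] [192.7091 245.4022]
[(188, np.int64(244), np.int64(247)), (191, np.int64(241), np.int64(251)), (194, np.int64(240), np.int64(252)), (197, np.int64(240), np.int64(253)), (200, np.int64(240), np.int64(254)), (203, np.int64(241), np.int64(254)), (206, np.int64(241), np.int64(255)), (209, np.int64(242), np.int64(255)), (212, np.int64(243), np.int64(253))]
```

```bash
python3 -m handwheel '[[0,-0.12,-0.033,0],[0.06,-0.24,-0.033,0],[0.12,-0.36,-0.033,0],[0.2,-0.48,-0.033,0],[0.28,-0.58,-0.033,0],[0.364,-0.622,-0.03,0],[0.364,-0.63,-0.03,0],[0.43,-0.633,-0.03,0],[0.5,-0.633,-0.03,0],[0.56,-0.633,-0.03,0],[0.6,-0.633,-0.03,0],[0.624,-0.633,-0.03,0],[0.624,-0.633,-0.03,0]]' 75 12; python3 -m handwheel '[[0,0,0,0],[0,0,0,0],[0,0,0,0],[0,0,0,0],[0,0,0,0],[0,0,0,0],[0,0,0,0],[0,0,0,0]]' 0 12;  python3 -c "
from h import *
o=robot.get_obs();print(o['position'],o['tool_rot'],o['ft_force'])"
```

```text
time: 24.68
position: [0.5765, 0.1163, 0.2034]
tool_rot: [1.0, -0.017, 0.0, 0.0]
ft_force: [-0.1, 0.2, 0.4]
grip_width: 0.0657
grip_force: 0.0
time: 25.35
position: [0.5743, 0.1094, 0.2034]
tool_rot: [1.0, -0.016, -0.002, 0.007]
ft_force: [-1.6, -17.4, 1.3]
grip_width: 0.0357
grip_force: 12.0
[0.5743 0.1094 0.2034] [ 0.9998 -0.0164 -0.0017  0.0065] [ -1.5816 -17.3536   1.3119]
```

```bash
python3 -m handwheel '[[-0.03,0.02,0.006,0],[-0.061,0.02,0.012,0],[-0.111,0.02,0.027,0],[-0.159,0.02,0.046,0],[-0.205,0.02,0.069,0],[-0.249,0.02,0.096,0],[-0.291,0.02,0.127,0],[-0.291,0.02,0.127,0]]'; python3 -m handwheel '[[-0.038,0,0.034,0],[-0.074,0,0.071,0],[-0.106,0,0.112,0],[-0.135,0,0.155,0],[-0.16,0,0.2,0],[-0.18,0,0.248,0],[-0.197,0,0.297,0],[-0.209,0,0.347,0],[-0.209,0,0.347,0]]';  python3 -c "
from h import *
o=robot.get_obs();print(o['position'],o['tool_rot'],o['ft_force'])"
```

```text
time: 26.02
position: [0.4871, 0.1115, 0.1645]
tool_rot: [1.0, -0.016, 0.0, 0.002]
ft_force: [2.9, -7.1, -7.2]
grip_width: 0.0358
grip_force: 12.0
time: 26.77
position: [0.4249, 0.1133, 0.0601]
tool_rot: [1.0, -0.016, -0.001, 0.002]
ft_force: [0.7, -13.2, -3.7]
grip_width: 0.0354
grip_force: 12.0
[0.4249 0.1133 0.0601] [ 0.9999 -0.0161 -0.0009  0.0015] [  0.7437 -13.1772  -3.6707]
```

```bash
python3 -m handwheel '[[-0.003,0.012,0.02,0],[-0.006,0.012,0.035,0],[-0.007,0.012,0.045,0],[-0.007,0.012,0.055,0],[-0.007,0.012,0.055,0],[-0.007,0.012,0.055,0]]';  python3 -c "
from h import *
o=robot.get_obs();print(o['position'],o['tool_rot'],o['ft_force'])"
```

```text
time: 27.27
position: [0.4223, 0.113, 0.045]
tool_rot: [1.0, -0.018, -0.001, -0.001]
ft_force: [-0.8, 6.3, -2.2]
grip_width: 0.0352
grip_force: 12.0
[0.4223 0.113  0.045 ] [ 0.9998 -0.0177 -0.0007 -0.0006] [-0.779   6.3229 -2.1576]
```

```bash
python3 -m handwheel '[[0,-0.005,0.008,0],[0,-0.005,0.016,0],[0,-0.005,0.024,0],[0,-0.005,0.024,0],[0,-0.005,0.024,0]]';  python3 -c "
from h import *
o=robot.get_obs();print(o['position'],o['tool_rot'],o['ft_force'])"
```

```text
time: 27.68
position: [0.4216, 0.1132, 0.0375]
tool_rot: [1.0, -0.017, -0.002, 0.0]
ft_force: [-3.9, -3.9, -2.2]
grip_width: 0.0352
grip_force: 12.0
[0.4216 0.1132 0.0375] [ 0.9999 -0.0172 -0.0019  0.0001] [-3.9148 -3.9256 -2.1957]
```

```bash
python3 -m handwheel '[[0,0,0,0],[0,0,0,0],[0,0,0,0],[0,0,0,0]]' 75; python3 -m handwheel '[[0,0,-0.1,0],[0,0,-0.2,0],[0.02,0,-0.25,0],[0.035,0,-0.25,0],[0.035,0,-0.25,0],[0.035,0,-0.25,0],[0.035,0,-0.25,0],[0.035,0,-0.25,0],[0.035,0,-0.25,0],[0.035,0,-0.25,0]]' 0 10; python3 -m handwheel '[[0,0,0.03,0],[0,0,0.06,0],[0,0,0.09,0],[0,0,0.11,0],[0,0,0.125,0],[0,0,0.125,0],[0,0,0.125,0]]';  python3 -c "
from h import *
o=robot.get_obs();print(o['position'],o['tool_rot'],o['ft_force'])"
```

```text
time: 28.02
position: [0.4248, 0.1135, 0.0381]
tool_rot: [1.0, -0.017, 0.001, -0.0]
ft_force: [-0.2, 0.0, -0.3]
grip_width: 0.0542
grip_force: 0.0
time: 28.85
position: [0.4333, 0.113, 0.1121]
tool_rot: [1.0, -0.017, -0.001, 0.0]
ft_force: [0.2, 0.1, -0.3]
grip_width: 0.0044
grip_force: 0.0
time: 29.43
position: [0.4337, 0.113, 0.0748]
tool_rot: [1.0, -0.017, -0.001, 0.0]
ft_force: [1.1, 0.1, 0.1]
grip_width: 0.0003
grip_force: 0.0
[0.4337 0.113  0.0748] [ 0.9999 -0.0173 -0.0005  0.    ] [1.1215 0.0897 0.139 ]
```

Descend slowly, watching for contact at about TCP z 0.072.

```bash
python3 -m handwheel '[[0,0,0.005,0],[0,0,0.01,0],[0,0,0.014,0],[0,0,0.014,0],[0,0,0.014,0],[0,0,0.014,0]]';  python3 -c "
from h import *
o=robot.get_obs();print(o['position'],o['tool_rot'],o['ft_force'])"
```

```text
time: 29.93
position: [0.4343, 0.113, 0.0726]
tool_rot: [1.0, -0.017, 0.001, 0.0]
ft_force: [-1.4, -0.8, 13.0]
grip_width: 0.0005
grip_force: 6.6
[0.4343 0.113  0.0726] [ 0.9999 -0.0172  0.0009  0.    ] [-1.4245 -0.7907 13.0194]
```

```bash
python3 -m handwheel '[[0,0,-0.05,0],[-0.05,0,-0.15,0],[-0.1,0,-0.27,0],[-0.1,0,-0.4,0],[-0.1,0,-0.5,0],[-0.1,0,-0.5,0],[-0.1,0,-0.5,0],[-0.1,0,-0.5,0]]'
python3 - <<'E'
from h import *
t=cam("top")
for l in("pull_grip","marker","dropper","plastic_beaker","glass_flask"): print(l,[(np.round(m["point"]).tolist(),round(m["conf"],2)) for m in vision.look_for("top",l)[:2]])
o=robot.get_obs();print(o["ft_force"],o["joint_velocities"])
print(job.hand_in())
E
```

```text
time: 30.6
position: [0.4034, 0.114, 0.2209]
tool_rot: [1.0, -0.017, -0.0, 0.0]
ft_force: [0.5, -0.4, 0.4]
grip_width: 0.0004
grip_force: 0.0
pull_grip [([196.0, 292.0], 0.98)]
marker [([256.0, 246.0], 0.56)]
dropper [([246.0, 216.0], 0.48), ([192.0, 290.0], 0.25)]
plastic_beaker [([240.0, 181.0], 0.64)]
glass_flask [([269.0, 157.0], 0.61)]
[-0.3188  0.8024 -0.3571] [ 0.0007 -0.0042 -0.0049 -0.0012  0.0006 -0.0003]
the job is handed in; nothing more can be done
None
```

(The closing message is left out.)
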